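Start up the rim sander in the basket workshop

ROBOT

A 6-joint arm with a two-finger parallel gripper is mounted at the origin on the work surface. World frame = base frame: x ahead of the robot, y to its left, z up, the work surface at z = 0. Lengths are in m, angles in rad, forces in N, time in s.
With the tool pointing down it reaches from about 0.35 to 0.775 m from the base axis. Payload 5.5 kg.
Tool frame: the origin (TCP) lies at the very end of the fingers, on their centre line; the grasp point (between the pads) lies 19 mm behind it; z points along the fingers, x is the direction in which the jaws open and shut, and the axes are right-handed (so a half turn about z gives the same grasp; the last joint's range is limited). The gripper opens to 85 mm and grips with 20 to 120 N. Pads are 22 mm wide; open, the fingers measure 114 mm over their backs; the gripper's body (76 mm by 85 mm) begins 54 mm behind the grasp point. The pads swing forward as they close: fully open they stand 13 mm farther back than shut.
Start: joints at [-1.349, 0.313, 0.046, 1.304, 0, 1.431], TCP at [0.204, -0.538, 0.231] pointing down, gripper open.
Joint ranges: [-2.76, 2.76], [-0.86, 1.69], [-1.03, 1.26], [-2.2, 2.34], [-1.47, 1.5], [-3.14, 3.14]. Speed limits (rad/s): [2.57, 2.57, 3.14, 3.14, 3.14, 3.14].

INTERFACE

Orientations are given as a unit quaternion [w, x, y, z].
In Python, from workcell import monitor, eyes, ticket gives the robot as it stands.
- The arm moves only by the tool send_rows, never from a script. Its argument "targets" is a list of rows, each a list of 5 numbers: the shift along the world's x, y, z in m, then the turn about the world's z in degrees, then the closure in counts, from 0 (fully open) to 255 (shut). A call has 1 to 12 rows; each row shifts and turns the commanded pose from where the row before left it; what a row does not reach is not made up. A row lasts 1/10 s, in which the tool goes at most 50 mm and 8.59 degrees, less where a joint would pass 70% of its speed; a pose out of reach is approached as far as the arm can. A call is refused whole if a number of a shift passes 0.05 or a number of a turn 8.59, either way. A call with a gripper value outside its range is refused whole. The fingers move at their own pace and stop on an object; "newtons" is the grip in N (left out, the last holds). Time passes only in rows, so rows that do not move let the fingers close. It gives the time, the measured TCP pose, the force and the opening at its end, in the units of the state.
- monitor.get_state(): the state, without advancing time (a new reading comes with each control period).
- eyes.read_camera(name): name is "scene" or "top" or "wrist"; returns a dict with "img" (384x512x3 uint8, red, green, blue), "z_map" (384x512 float32, m along the optical axis (not along the pixel's ray), 0 where there is no reading), "camera_matrix" (3x3 intrinsics, pixels), "pose" (4x4, takes a point from camera to world coordinates); the wrist camera has in their place "T_tool_cam" (4x4, takes a point from camera to tool coordinates, whose origin is the TCP and whose axes are the tool frame's). Camera axes: x right, y down, z forward; pixel columns grow to the right and rows downward; lengths in m; the calibration is good to about 2 mm. A picture is of the moment at which its call begins: read the wrist's pose just before it.
- ticket.hand_in(): hands the job in, once; it reports no verdict.
Trained networks look in the newest picture that a camera, given by its name, has taken for a name from the list of things; names that differ only in an ending like _2 or _b are one class to them, and where a whole thing is asked for, a point or a joint stands for the part that bears it (a point fixed in the world has none). Each returns a list of dicts, best first, with "conf" (0 to 1); they miss things now and then, are a little off and sometimes report something else, mostly with a low value. They report only what shows in the picture. A call takes as long as a camera call. They do not tell look-alikes from the thing itself.
- eyes.spot_in(name, camera): "xyz" ([x, y, z] in m, in world coordinates, good to about 4 mm: the middle of the surface that is visible of it).
- eyes.tip_of(name, camera): "xyz" ([x, y, z] in m, in world coordinates, good to about 4 mm: a listed point, or the origin of a listed thing).
The state is a dict: "clock": time; "joint_pos": joint angles; "qvel": joint speeds; "tau": joint torques, N m; "tcp_pos": TCP position; "orientation": TCP orientation; "wrist_force": force on the tool from outside, world axes, zero at the start; "ft_torque": the same for the moment, N m; "finger_gap": finger opening in m.
Only numpy, scipy, OpenCV 4.12 (cv2) and the standard library are available. Lean on these libraries where they do the work, as an engineer would, in place of code of your own. Each camera call takes 0.05 s, during which the arm holds its last target.

TASK

Start up the rim sander with the fingertips: on its control panel press the square reset key fully home, pause a moment and let it up; then switch the dust extractor on by pushing the raised end of the rocker on the switch box all the way down; and last press the small plain round start button fully home, pause a moment and let it up. Keep to that order, and press the reset key no more once the extractor is on. Leave the broad mushroom-headed stop alone, pick nothing up, and do not shove or tip the loose switch box or anything else lying about.

Things in the scene. Friction and masses are not known exactly. Their poses are not given: they have to be found in the camera images.
- panel: sander control panel: grey flat-topped box fixed to the table, 110 (x) x 240 (y) x 60 (z) mm, origin at the centre of its underside; three black controls stand on its top
- reset_mount: module with the square reset key; origin at the centre of its 58 x 58 x 6 mm white mounting plate's underside (60 mm above the table), z up. The three modules sit in a row along the panel's y axis, 75 mm apart, in any order
- reset_key_top (a point): centre of the top of the square reset key (36 x 36 mm, flat); 78 mm above the table when released; moves down with it
- reset_key (a joint): reset key: 0 released, grows as it is pressed down, 0.007 (m) fully home. Spring: starts to move at 1.4 N, fully home at 4.5 N, springs back when let go
- start_mount: module with the small round start button; origin at the centre of its 58 x 58 x 6 mm white mounting plate's underside (60 mm above the table), z up. The three modules sit in a row along the panel's y axis, 75 mm apart, in any order
- start_button_top (a point): centre of the top of the round flat start button (26 mm across); 78 mm above the table when released; moves down with it
- start_button (a joint): start button: 0 released, grows as it is pressed down, 0.007 (m) fully home. Spring: starts to move at 1.4 N, fully home at 4.5 N, springs back when let go
- stop_mount: module with the mushroom-headed stop; origin at the centre of its 58 x 58 x 6 mm white mounting plate's underside (60 mm above the table), z up. The three modules sit in a row along the panel's y axis, 75 mm apart, in any order
- stop_head_top (a point): centre of the top of the stop's mushroom head (50 mm across, domed, on a thinner stem); 92 mm above the table when released; moves down with it
- stop_head (a joint): stop: 0 released, grows as it is pressed down, 0.007 (m) fully home. Spring: starts to move at 1.4 N, fully home at 4.5 N, springs back when let go. Not to be pressed
- switch_box: dust extractor's switch box: grey box on rubber feet, 120 (x) x 84 (y) x 50 (z) mm, about 0.7 kg, standing loose on the table in any direction; origin at the centre of its underside. Its own z is up. A black paddle rocker lies along its x axis in the middle of its top, between two low steel side rails; the raised end is towards the box's -x, away from the round rubber cord gland (30 mm across, 35 mm long) that sticks out of its +x side
- rocker_pad (a point): point to push on the rocker: on its top face, on its centre line, 24 mm from the pivot towards the end that starts raised (the switch-on end). The paddle is 68 mm long (34 mm each side of the pivot) and 34 mm wide. The pivot lies over the box's centre, 56 mm above the table, the paddle's top face 4 mm above the pivot. At the start this point is about 64 mm above the table, fully down about 56 mm
- rocker (a joint): rocker angle: about 0 at the start (off, pad end raised 0.18 rad), 0.36 (rad) fully over (on, pad end down). Friction only, no spring: it stays where it is left; pushing on the pad takes about 2 to 4 N
- sanding_block: hand sanding block, cork on a dark wooden sole, 36 x 70 x 28 mm, lying beside the panel; origin at the centre of its underside. Not to be disturbed
- glue_jar: small closed jar, 38 mm across, 65 mm high, beside the panel; origin at the centre of its underside. Not to be disturbed
- tape_roll: ring-shaped paper tape roll lying flat, 52 mm outside, 20 mm high, beside the switch box; origin at the centre of its underside. Not to be disturbed
- bobbin: waisted wooden bobbin standing upright, 32 mm across, 46 mm high, beside the switch box; origin at the centre of its underside. Not to be disturbed
- dust_brush: hand brush, 170 mm long, lying flat between panel and switch box. Not to be disturbed
- basket: shallow round bamboo basket, 158 mm across, 60 mm high, beyond the controls; origin at the centre of its underside. Not to be disturbed
- mug: white mug, 80 mm across, 90 mm high, at the robot's right; origin at the centre of its underside. Not to be disturbed
- strips: tied bundle of split bamboo strips lying flat, 340 x 50 x 16 mm, at the robot's left; origin at the centre of its underside. Not to be disturbed
Not all that is in view belongs to the job. What is shaped like the switch_box but brown or pink is not meant.

How it is judged:
On the way, in this order (a step that is already met when the one before it is completed fails the run):
1. the square reset key is pressed fully home by the fingers (0.0056 of 0.007 m) while the extractor is still off (value of joint reset_key above 0.0056 m and value of joint rocker below 0.15 rad and contact force between the fingers and reset_mount above 0.5 N), for 0.1 s.
2. the rocker's raised end is pushed down by the fingers (beyond 0.30 of 0.36 rad), the reset key being released (value of joint rocker above 0.3 rad and value of joint reset_key below 0.002 m and contact force between the fingers and switch_box above 0.5 N), for 0.05 s.
3. the round start button is pressed fully home by the fingers (0.0056 of 0.007 m) with the extractor on (value of joint start_button above 0.0056 m and value of joint rocker above 0.3 rad and contact force between the fingers and start_mount above 0.5 N), for 0.1 s.
At the end, for the whole second after the job is handed in: The rocker is over to on (beyond 0.30 rad), reset key, start button and stop are all released (less than 2 mm down), the switch box stands at rest within 30 mm of where it was and the bystanders lie within 30 mm of where they were, upright (value of joint rocker above 0.3 rad and value of joint each of reset_key, start_button, stop_head below 0.002 m and not (distance of switch_box from where it was at the start of the episode above 0.03 m or angle between switch_box's own z axis and vertical above 0.15 rad or height (world z) of switch_box above 0.01 m) and not (distance of any of sanding_block, glue_jar, tape_roll, bobbin, dust_brush, basket, mug, strips from where it was at the start of the episode above 0.03 m or angle between any of sanding_block, glue_jar, tape_roll, bobbin, dust_brush, basket, mug, strips's own z axis and vertical above 0.4 rad) and linear speed of switch_box below 0.01 m/s); the robot touches nothing.
It fails at once if the mushroom stop is pressed (more than 2.5 mm) (value of joint stop_head above 0.0025 m).
It fails at once if the start button is pressed (more than 3 mm) before the extractor is on (value of joint start_button above 0.003 m and value of joint rocker below 0.28 rad).
It fails at once if the reset key is pressed (more than 3 mm) once the extractor is on (value of joint reset_key above 0.003 m and value of joint rocker above 0.3 rad).
It fails at once if the switch box is shoved more than 30 mm, lifted off the table (10 mm) or tipped more than 0.15 rad (distance of switch_box from where it was at the start of the episode above 0.03 m or angle between switch_box's own z axis and vertical above 0.15 rad or height (world z) of switch_box above 0.01 m).
It fails at once if a bystander is moved or lifted more than 30 mm, or tipped over (distance of any of sanding_block, glue_jar, tape_roll, bobbin, dust_brush, basket, mug, strips from where it was at the start of the episode above 0.03 m or angle between any of sanding_block, glue_jar, tape_roll, bobbin, dust_brush, basket, mug, strips's own z axis and vertical above 0.4 rad).
It also fails if it takes over 48 s, if anything falls off the work surface, if the arm or the gripper's body presses on something with over 40 N, if the wrist force passes 120 N, or if a joint passes its speed limit or range.

## Working session

There is one attempt and no reset: what is moved stays moved. The work goes in short steps, Python scripts to look and compute and a tool call to move; the robot and the scene stay as the last step left them, time stands still between calls to the robot, and variables do not carry over. Pictures are saved under pics/ and viewed, and the job is handed in when it is done.

Besides the shell and the picture viewer there is one more tool, called as name(argument=value, ...), one argument or row to a line, values as JSON. send_rows: Moves the arm, as the interface text tells. Its arguments: {"type":"object","properties":{"targets":{"type":"array"},"newtons":{"type":"number"}},"required":["targets"]}

```bash
mkdir -p pics; cat > h.py <<'E'
import numpy as np, cv2
from workcell import monitor, eyes, ticket
def save(c,n):
    r=eyes.read_camera(c); cv2.imwrite('pics/'+n,r['img'][:,:,::-1]); return r
E
python3 - <<'E'
from h import *
for c in ['scene','top']:
    r=save(c,c+'0.png'); print(c,r['camera_matrix'].round(1).tolist(),r['pose'].round(3).tolist())
    np.savez(c+'0.npz',**{k:r[k] for k in ['img','z_map','camera_matrix','pose']})
    for n in ['panel','reset_key_top','start_button_top','stop_head_top','switch_box','rocker_pad','glue_jar','dust_brush','bobbin','tape_roll','sanding_block','basket','mug']:
        print(n,[(np.round(d['xyz'],3).tolist(),round(d['conf'],2)) for d in eyes.tip_of(n,c)])
print(monitor.get_state())
E
```

```text
scene [[373.5, 0.0, 252.2], [0.0, 373.5, 191.2], [0.0, 0.0, 1.0]] [[0.179, 0.703, -0.688, 1.526], [0.984, -0.125, 0.128, -0.188], [0.003, -0.7, -0.714, 1.06], [0.0, 0.0, 0.0, 1.0]]
panel [([0.56, -0.19, -0.004], 0.88), ([0.794, 0.011, 0.0], 0.59)]
reset_key_top [([0.551, -0.262, 0.076], 0.51)]
start_button_top [([0.555, -0.19, -0.001], 0.57), ([0.557, -0.19, 0.075], 0.56)]
stop_head_top [([0.549, -0.263, 0.063], 0.67), ([0.57, -0.118, 0.093], 0.54)]
switch_box [([0.555, 0.194, 0.001], 0.96), ([0.675, 0.338, -0.001], 0.78), ([0.376, 0.059, 0.001], 0.7), ([0.402, 0.298, 0.0], 0.6), ([0.588, -0.004, 0.002], 0.16)]
rocker_pad [([0.653, 0.344, 0.064], 0.72), ([0.427, 0.295, 0.063], 0.59), ([0.535, 0.192, 0.067], 0.53), ([0.359, 0.077, 0.064], 0.44), ([0.644, -0.238, 0.0], 0.22)]
glue_jar [([0.645, -0.24, 0.002], 0.56)]
dust_brush [([0.588, -0.005, 0.002], 0.61), ([0.643, -0.237, 0.002], 0.49)]
bobbin [([0.556, 0.113, -0.004], 0.6)]
tape_roll [([0.544, 0.276, 0.003], 0.48)]
sanding_block [([0.48, -0.131, 0.002], 0.4)]
basket [([0.797, 0.01, -0.002], 0.9)]
mug [([0.578, -0.509, -0.001], 0.6
[... 1064 characters left out ...]
37, 0.003], 0.43)]
{'clock': 1.4, 'joint_pos': array([-1.34861047e+00,  3.13199650e-01,  4.60731894e-02,  1.30360247e+00,
        2.78233764e-05,  1.43123530e+00]), 'qvel': array([-0.00073604, -0.00101725, -0.00046045, -0.00078976,  0.0005588 ,
        0.00028276]), 'tau': array([ 4.78031834e-04, -4.80464029e+01,  2.98801678e+01,  4.75171728e-04,
       -1.82176873e-04, -8.61622027e-06]), 'tcp_pos': array([ 0.20352345, -0.53780577,  0.2313124 ]), 'orientation': array([ 1.25883516e-05,  8.22772326e-01, -5.68371092e-01,  3.42138640e-05]), 'wrist_force': array([-0.11302469, -0.4072274 , -0.40552469]), 'ft_torque': array([ 0.03719081,  0.08088602, -0.02094073]), 'finger_gap': 0.0851599903453724}
```

View pics/top0.png

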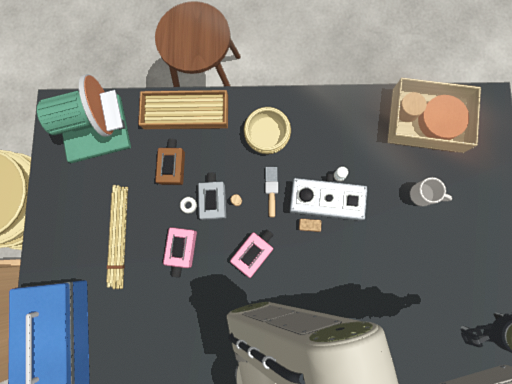

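View pics/scene0.png

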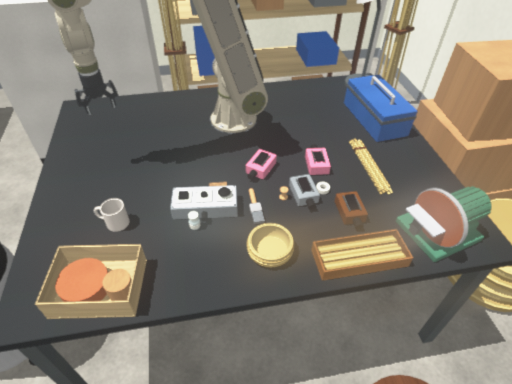

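```bash
python3 - <<'E'
import numpy as np,cv2
r=np.load('top0.npz');K=r['camera_matrix'];T=r['pose']
def px(p):
    q=T[:3,:3].T@(np.array(p)-T[:3,3]);q=K@q;return q[:2]/q[2]
A=r['img'][:,:,::-1].copy();B=A.copy()
for p in [(.549,-.266,.077),(.56,-.19,.078),(.568,-.113,.09),(.534,.19,.064)]:
    u,v=px(p);print(p,u,v)
a=cv2.resize(A[110:230,270:390],(480,480),interpolation=cv2.INTER_CUBIC)
u,v=px((.556,.197,.05));u,v=int(u),int(v);
b=cv2.resize(A[v-40:v+40,u-40:u+40],(480,480),interpolation=cv2.INTER_CUBIC)
print(u-40,v-40)
# mid
cv2.imwrite('pics/crop_a.png',a);cv2.imwrite('pics/crop_b.png',b)
E
```

```text
(0.549, -0.266, 0.077) 353.25847519772606 199.92424604598884
(0.56, -0.19, 0.078) 329.2428176773019 196.63929320919135
(0.568, -0.113, 0.09) 305.33224624839164 193.76438681778671
(0.534, 0.19, 0.064) 211.29335085430785 206.06586269719938
170 159
```

View pics/crop_a.png

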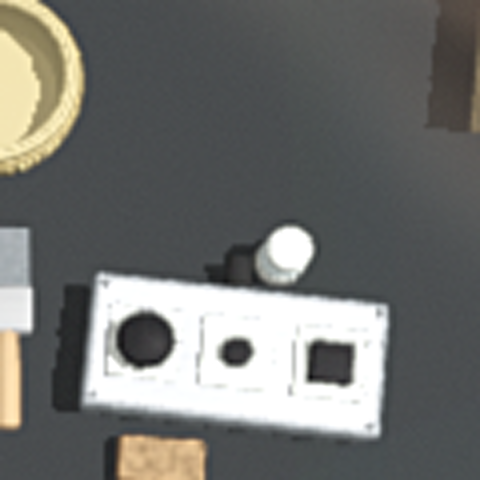

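View pics/crop_b.png

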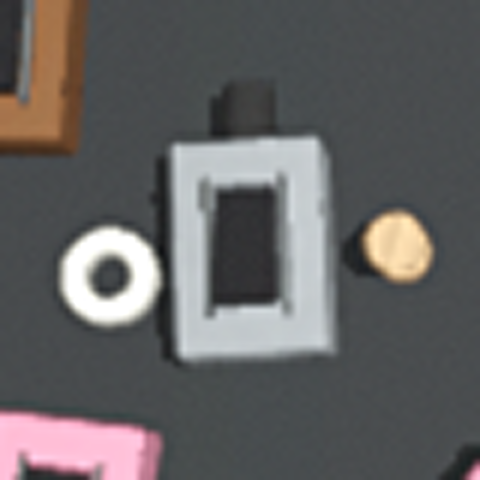

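Candidates for the switch box in the top view are grey at (211,200), pink at (180,247) and (252,254), and brown at (169,166). Only the grey one fits. Its gland points up in the image (+x), so the raised end is towards -x, at about (211,206).

On the panel, the mushroom stop is at (305,194), the small round start button is in the middle at (329,197), and the square reset key is at (353,200). The crops confirm both readings. Next I move over the reset key with the fingers shut.

send_rows(
  targets=[
    [0.029,0.023,0,5.7,255],
    [0.029,0.023,0,5.7,255],
    [0.029,0.023,0,5.7,255],
    [0.029,0.023,0,5.7,255],
    [0.029,0.023,0,5.7,255],
    [0.029,0.023,0,5.7,255],
    [0.029,0.023,0,5.7,255],
    [0.029,0.023,0,5.7,255],
    [0.029,0.023,0,5.7,255],
    [0.029,0.023,0,5.7,255],
    [0.029,0.023,0,5.7,255],
    [0.026,0.019,0,5.7,255],
  ],
)

```text
clock: 2.6
tcp_pos: [0.5498, -0.2644, 0.2314]
orientation: [0.0, 1.0, -0.005, 0.0]
wrist_force: [-0.1, -0.4, 0.0]
finger_gap: 0.0001
```

```bash
python3 - <<'E'
from h import *
s=monitor.get_state();print(s['clock'],s['tcp_pos'],s['orientation'],s['wrist_force'],s['finger_gap'],s['joint_pos'])
r=save('wrist','w1.png');print(r['T_tool_cam'].round(3).tolist(),r['camera_matrix'].round(1).tolist())
for n in ['reset_key_top','start_button_top','stop_head_top','panel']:
    print(n,[(np.round(d['xyz'],3).tolist(),round(d['conf'],2)) for d in eyes.tip_of(n,'wrist')])
E
```

```text
2.6 [ 0.54984191 -0.26435218  0.23140749] [ 3.66121391e-05  9.99986937e-01 -5.10811293e-03  1.76179432e-04] [-0.12991367 -0.36789144  0.02543157] 6.592796567779656e-05 [-5.79724273e-01  3.82574661e-01  1.45553539e-01  1.33343964e+00
  1.30046955e-04  1.00128835e+00]
[[1.0, 0.001, -0.0, -0.0], [-0.001, 0.949, 0.315, -0.081], [0.0, -0.315, 0.949, -0.142], [0.0, 0.0, 0.0, 1.0]] [[338.1, 0.0, 259.1], [0.0, 338.1, 189.8], [0.0, 0.0, 1.0]]
reset_key_top [([0.554, -0.266, 0.074], 0.69)]
start_button_top [([0.553, -0.186, 0.082], 0.79)]
stop_head_top []
panel []
```

View pics/w1.png

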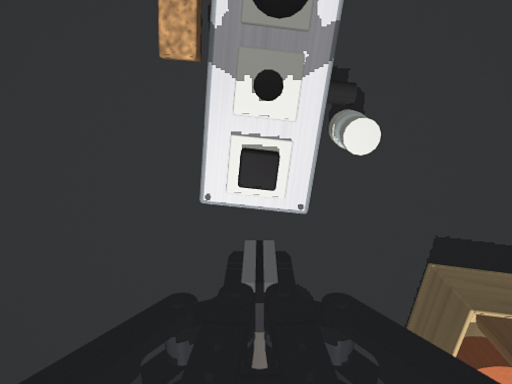

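The wrist view shows the square key at (259,169) and the round start button at (268,85), with the mushroom stop at the top edge. Next I compute their positions at z = 0.078.

```bash
cat >> h.py <<'E'
from scipy.spatial.transform import Rotation as R
def pose(s):
    q=s['orientation'];T=np.eye(4);T[:3,:3]=R.from_quat([q[1],q[2],q[3],q[0]]).as_matrix();T[:3,3]=s['tcp_pos'];return T
def ray(T,K,u,v,z):
    d=T[:3,:3]@np.linalg.inv(K)@[u,v,1];return T[:3,3]+d*(z-T[2,3])/d[2]
E
python3 - <<'E'
from h import *
s=monitor.get_state();r=eyes.read_camera('wrist');T=pose(s)@r['T_tool_cam'];K=r['camera_matrix']
g=r['img'].max(2)
m=(g<40).astype(np.uint8)
n,l,st,c=cv2.connectedComponentsWithStats(m)
for i in range(1,n):
    if 100<st[i,4]<5000: print(st[i],c[i].round(1),ray(T,K,*c[i],.078).round(4), r['z_map'][int(c[i][1]),int(c[i][0])])
z=r['z_map'];
for (u,v) in [(259,169),(268,85)]:
    print((T@np.append(np.linalg.inv(K)@[u,v,1]*z[v,u],1)).round(4))
t=np.load('top0.npz')
for c,zz in [((353.2,200),.078),((329,197.6),.078)]: pass
m=(t['img'].max(2)<60).astype(np.uint8);n,l,st,c=cv2.connectedComponentsWithStats(m)
for i in range(1,n):
    if 20<st[i,4]<500 and 180<c[i][0]<370 and 180<c[i][1]<230: print(st[i],c[i].round(1),ray(t['pose'],t['camera_matrix'],*c[i],.078).round(4))
E
```

```text
[256   0  51  16 564] [280.7   5.9] [ 0.5664 -0.1324  0.078 ] 0.2546903
[332  64  26  21 316] [342.2  75.3] [ 0.6176 -0.1844  0.078 ] 0.3540336
[255  68  29  31 688] [269.4  82.8] [ 0.5574 -0.1895  0.078 ] 0.28230777
[330  85  36  37 373] [350.5 102.8] [ 0.626  -0.2067  0.078 ] 0.32942966
[240 147  41  38 199] [258.6 154.4] [ 0.5474 -0.2501  0.078 ] 0.30080596
[ 429  235   83   36 2127] [472.4 252.4] [ 0.7555 -0.351   0.078 ] 0.41916823
[ 0.5476 -0.2639  0.0767  1.    ]
[ 0.5562 -0.1912  0.0766  1.    ]
[283 181  10  32 217] [287.2 196.7] [ 0.5609 -0.0558  0.078 ]
[195 185   5  35  64] [196.7 201.1] [0.5487 0.2352 0.078 ]
[300 189  13  13 100] [305.2 194.3] [ 0.5681 -0.1136  0.078 ]
[205 191  11  18 170] [210.2 199.8] [0.5525 0.1915 0.078 ]
[227 196   6   9  25] [228.9 201. ] [0.5482 0.1313 0.078 ]
[347 196  11   9  29] [350.2 199.6] [ 0.55   -0.2561  0.078 ]
[296 219   3  11  32] [297.  224.2] [ 0.4728 -0.0857  0.078 ]
```

send_rows(
  targets=[
    [0,0,-0.045,0,255],
    [0,0,-0.045,0,255],
    [0,0,-0.04,0,255],
    [0,0,-0.01,0,255],
    [0,0,-0.006,0,255],
    [0,0,-0.005,0,255],
    [0,0,-0.004,0,255],
    [0,0,-0.003,0,255],
    [0,0,0,0,255],
  ],
)

```text
clock: 3.8
tcp_pos: [0.5497, -0.2669, 0.0747]
orientation: [0.001, 1.0, -0.008, 0.001]
wrist_force: [-0.1, -2.3, 3.1]
finger_gap: 0.0001
```

send_rows(
  targets=[
    [0,0.001,-0.003,0,255],
    [0,0,-0.001,0,255],
    [0,0,0,0,255],
  ],
)

```text
clock: 4.1
tcp_pos: [0.5497, -0.2658, 0.071]
orientation: [0.001, 1.0, -0.008, 0.001]
wrist_force: [0.3, -2.9, 8.4]
finger_gap: 0.0002
```

send_rows(
  targets=[
    [0,0,-0.001,0,255],
    [0,0,0,0,255],
    [0,0,0,0,255],
  ],
)

```text
clock: 4.4
tcp_pos: [0.5497, -0.2658, 0.0709]
orientation: [0.001, 1.0, -0.008, 0.002]
wrist_force: [-1.5, -1.1, 12.0]
finger_gap: 0.0002
```

send_rows(
  targets=[
    [0,0,0.008,0,255],
    [0,0,0.01,0,255],
    [0,0,0.04,0,255],
    [0,0,0.04,0,255],
  ],
)

```text
clock: 4.8
tcp_pos: [0.547, -0.2634, 0.1659]
orientation: [-0.002, 1.0, -0.007, -0.002]
wrist_force: [0.7, -0.2, 0.2]
finger_gap: -0.0002
```

send_rows(
  targets=[
    [0,0.039,0.006,0,255],
    [0,0.039,0.006,0,255],
    [0,0.039,0.006,0,255],
    [0,0.039,0.006,0,255],
    [0,0.039,0.006,0,255],
    [0,0.039,0.006,0,255],
    [0,0.039,0.006,0,255],
    [0,0.039,0.006,0,255],
    [0,0.039,0.006,0,255],
    [0,0.039,0.006,0,255],
    [0,0,0,0,255],
  ],
)

```text
clock: 5.9
tcp_pos: [0.5476, 0.1296, 0.227]
orientation: [-0.001, 1.0, -0.005, -0.0]
wrist_force: [0.1, -0.3, 0.1]
finger_gap: -0.0004
```

```bash
python3 - <<'E'
from h import *
s=monitor.get_state();print(s['clock'],s['tcp_pos'],s['orientation'])
r=save('wrist','w2.png');T=pose(s)@r['T_tool_cam']
np.savez('w2.npz',img=r['img'],z=r['z_map'],K=r['camera_matrix'],T=T)
for n in ['switch_box','rocker_pad']:
    print(n,[(np.round(d['xyz'],3).tolist(),round(d['conf'],2)) for d in eyes.tip_of(n,'wrist')])
E
```

```text
5.9 [0.54763823 0.12964954 0.22695776] [-8.88124172e-04  9.99988970e-01 -4.61001952e-03 -1.34058948e-04]
switch_box [([0.559, 0.196, -0.001], 0.84), ([0.594, -0.007, -0.0], 0.48)]
rocker_pad [([0.531, 0.194, 0.062], 0.79), ([0.364, 0.078, 0.062], 0.74), ([0.561, 0.198, 0.0], 0.62)]
```

View pics/w2.png

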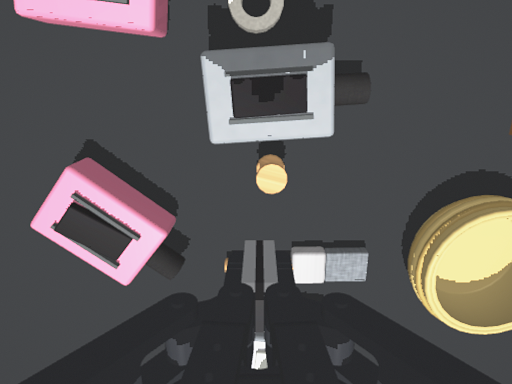

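The wrist view shows the grey box with its gland at right (352,88) and the paddle spanning columns 231–308. Its raised, shaded end is at left. The brush at (330,264) lies under the gripper and the bobbin is at (271,175). Now I measure heights.

```bash
python3 - <<'E'
import numpy as np,cv2
r=np.load('w2.npz');K=r['K'];T=r['T'];z=r['z']
v,u=np.mgrid[:384,:512];P=np.stack([(u-K[0,2])/K[0,0]*z,(v-K[1,2])/K[1,1]*z,z,np.ones_like(z)],-1)@T.T
reg=P[35:150,195:345]
for vv in (60,66,70,74,80,90,100,110,116,119,122,128):
    print(vv,[tuple((P[vv,uu,:3]*1000).round().astype(int)) for uu in (225,233,240,255,270,285,300,306)])
# box top plane
m=(abs(P[...,2]-.05)<.004)&(u>195)&(u<345)&(v>35)&(v<150)
print(cv2.minAreaRect((P[m][:,:2]*1000).astype(np.float32)),m.sum())
cr=cv2.resize(r['img'][35:155,190:380],None,fx=4,fy=4,interpolation=cv2.INTER_CUBIC);cv2.imwrite('pics/crop_c.png',cr[:,:,::-1])
E
```

```text
60 [(np.int64(518), np.int64(226), np.int64(50)), (np.int64(525), np.int64(225), np.int64(51)), (np.int64(531), np.int64(225), np.int64(50)), (np.int64(544), np.int64(225), np.int64(49)), (np.int64(557), np.int64(225), np.int64(50)), (np.int64(571), np.int64(225), np.int64(51)), (np.int64(584), np.int64(225), np.int64(51)), (np.int64(589), np.int64(225), np.int64(51))]
66 [(np.int64(518), np.int64(221), np.int64(52)), (np.int64(525), np.int64(221), np.int64(50)), (np.int64(531), np.int64(220), np.int64(50)), (np.int64(544), np.int64(220), np.int64(50)), (np.int64(557), np.int64(220), np.int64(50)), (np.int64(571), np.int64(220), np.int64(48)), (np.int64(584), np.int64(220), np.int64(54)), (np.int64(589), np.int64(220), np.int64(56))]
70 [(np.int64(517), np.int64(217), np.int64(50)), (np.int64(524), np.int64(217), np.int64(49)), (np.int64(531), np.int64(217), np.int64(54)), (np.int64(544), np.int64(217), np.int64(56)), (np.int64(557), np.int64(217), np.int64(55)), (np.int64(570), np.int64(217), np.int64(55)), (np.int64(584), np.int64(217), np.int64(54)), (np.int64(589), np.int64(217),
[... 2775 characters left out ...]
4(544), np.int64(172), np.int64(55)), (np.int64(558), np.int64(171), np.int64(49)), (np.int64(572), np.int64(171), np.int64(49)), (np.int64(586), np.int64(171), np.int64(50)), (np.int64(591), np.int64(171), np.int64(49))]
128 [(np.int64(515), np.int64(166), np.int64(50)), (np.int64(523), np.int64(166), np.int64(50)), (np.int64(529), np.int64(166), np.int64(49)), (np.int64(544), np.int64(166), np.int64(51)), (np.int64(558), np.int64(166), np.int64(50)), (np.int64(572), np.int64(166), np.int64(51)), (np.int64(586), np.int64(165), np.int64(49)), (np.int64(591), np.int64(165), np.int64(49))]
((557.1577758789062, 195.5440673828125), (118.80499267578125, 83.45085144042969), 3.364797353744507) 8252
```

View pics/crop_c.png

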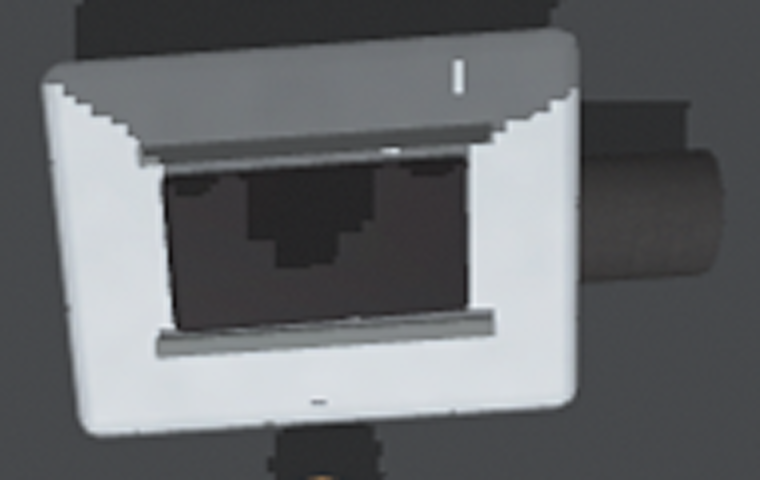

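The box centre is (0.557, 0.1955) with a yaw of 3.4°, the gland at +x and the pad end highest at x ≈ 0.525–0.531. I align over the outer part of the pad, clear of the 56 mm rails.

send_rows(
  targets=[
    [-0.01,0.032,0,2,255],
    [-0.01,0.032,0,2,255],
    [0,0,-0.04,0,255],
    [0,0,-0.045,0,255],
    [0,0,-0.045,0,255],
    [0,0,-0.015,0,255],
    [0,0,0,0,255],
  ],
)

```text
clock: 6.75
tcp_pos: [0.5257, 0.187, 0.0778]
orientation: [0.001, 1.0, 0.026, -0.004]
wrist_force: [-0.7, -0.1, 1.0]
finger_gap: 0.0001
```

send_rows(
  targets=[
    [0,0,0,0,255],
    [0,0,0,0,255],
  ],
)

```text
clock: 6.95
tcp_pos: [0.53, 0.1887, 0.083]
orientation: [-0.0, 1.0, 0.027, 0.001]
wrist_force: [-0.3, 0.7, 0.0]
finger_gap: 0.0003
```

send_rows(
  targets=[
    [-0.003,0.005,-0.01,0,255],
    [0,0,-0.005,0,255],
    [0,0,-0.004,0,255],
    [0,0,-0.003,0,255],
    [0,0,0,0,255],
  ],
)

```text
clock: 7.45
tcp_pos: [0.5251, 0.1942, 0.0588]
orientation: [0.0, 1.0, 0.027, -0.0]
wrist_force: [0.7, 0.4, -0.2]
finger_gap: 0.0002
```

send_rows(
  targets=[
    [0,0,-0.002,0,255],
    [0,0,-0.001,0,255],
    [0,0,0,0,255],
  ],
)

```text
clock: 7.75
tcp_pos: [0.5256, 0.1942, 0.0563]
orientation: [-0.0, 1.0, 0.027, 0.0]
wrist_force: [-0.3, 0.2, 0.1]
finger_gap: -0.0001
```

send_rows(
  targets=[
    [0,0,-0.001,0,255],
    [0,0,-0.001,0,255],
  ],
)

```text
clock: 7.95
tcp_pos: [0.5258, 0.1942, 0.0549]
orientation: [-0.0, 1.0, 0.027, 0.0]
wrist_force: [-4.1, 0.2, 11.6]
finger_gap: -0.0001
```

The force of 11.6 N at z = 0.055 means the rocker is at its end stop. I hold briefly, lift, and look.

send_rows(
  targets=[
    [0,0,0,0,255],
    [0,0,0.01,0,255],
    [0,0,0.04,0,255],
    [0,-0.02,0.04,0,255],
    [0.01,-0.03,0.035,0,255],
    [0.01,-0.015,0.04,0,255],
    [0,0,0,0,255],
    [0,0,0,0,255],
  ],
)

```text
clock: 8.75
tcp_pos: [0.5468, 0.1287, 0.2208]
orientation: [-0.0, 1.0, 0.027, 0.002]
wrist_force: [-0.4, 0.3, 0.3]
finger_gap: 0.0001
```

```bash
python3 - <<'E'
from h import *
s=monitor.get_state();print(s['clock'],s['tcp_pos'],s['wrist_force'])
r=save('wrist','w3.png');T=pose(s)@r['T_tool_cam'];K=r['camera_matrix'];z=r['z_map']
v,u=np.mgrid[:384,:512];P=np.stack([(u-K[0,2])/K[0,0]*z,(v-K[1,2])/K[1,1]*z,z,np.ones_like(z)],-1)@T.T
for d in range(-32,33,8):
    a=np.radians(3.4);c=np.array([.5572+d/1e3*np.cos(a),.1955+d/1e3*np.sin(a)])
    m=np.hypot(P[...,0]-c[0],P[...,1]-c[1])<.004;print(d,m.sum(),np.median(P[m][:,2]).round(4))
m=(abs(P[...,2]-.05)<.004)&(np.hypot(P[...,0]-.557,P[...,1]-.1955)<.08)
print(cv2.minAreaRect((P[m][:,:2]*1000).astype(np.float32)))
E
```

```text
8.75 [0.546764   0.128705   0.22078821] [-0.40482747  0.30197975  0.26953628]
-32 65 0.0537
-24 66 0.0554
-16 67 0.057
-8 69 0.0582
0 71 0.0597
8 72 0.0614
16 73 0.0626
24 72 0.064
32 49 0.065
((558.1695556640625, 176.37234497070312), (119.29393768310547, 120.91104125976562), 3.120479106903076)
```

View pics/w3.png

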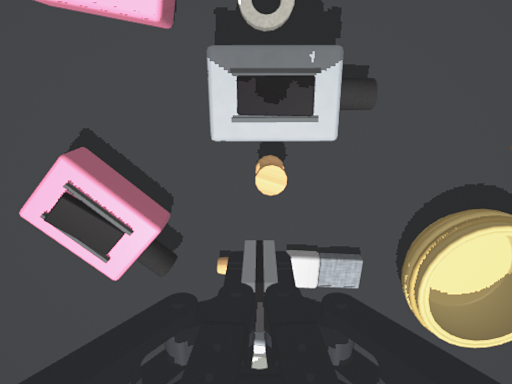

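The paddle is now at 54 mm on the pad end (columns 238–314 in the picture) and 65 mm on the gland end. That is fully over, and the box has not moved. Next is the start button.

send_rows(
  targets=[
    [0.001,-0.04,0,0,255],
    [0.001,-0.04,0,0,255],
    [0.001,-0.04,0,0,255],
    [0.001,-0.04,0,0,255],
    [0.002,-0.04,0,0,255],
    [0.002,-0.04,0,0,255],
    [0.001,-0.04,0,0,255],
    [0.001,-0.039,0,0,255],
    [0,0,0,0,255],
    [0,0,0,0,255],
    [0,0,0,0,255],
  ],
)

```text
clock: 9.9
tcp_pos: [0.5549, -0.1883, 0.2182]
orientation: [-0.001, 1.0, 0.028, -0.001]
wrist_force: [0.2, -0.5, 0.0]
finger_gap: -0.0001
```

send_rows(
  targets=[
    [0.001,-0.002,-0.045,0,255],
    [0,0,-0.045,0,255],
    [0,0,-0.035,0,255],
    [0,0,-0.005,0,255],
    [0,0,0,0,255],
    [0,0,0,0,255],
  ],
)

```text
clock: 10.5
tcp_pos: [0.5579, -0.1917, 0.0914]
orientation: [0.001, 1.0, 0.028, 0.001]
wrist_force: [0.3, -0.5, 0.8]
finger_gap: -0.0002
```

send_rows(
  targets=[
    [0,0.001,-0.01,0,255],
    [0,0,-0.004,0,255],
    [0,0,-0.004,0,255],
    [0,0,-0.002,0,255],
    [0,0,0,0,255],
  ],
)

```text
clock: 11.0
tcp_pos: [0.5576, -0.1911, 0.071]
orientation: [0.0, 1.0, 0.027, 0.001]
wrist_force: [-0.5, 2.2, 8.5]
finger_gap: 0.0002
```

The button is at its end stop: 8.5 N at z = 0.071, the same as the reset key. I press slightly more, pause, then release and back off.

send_rows(
  targets=[
    [0,0,-0.001,0,255],
    [0,0,0,0,255],
    [0,0,0,0,255],
  ],
)

```text
clock: 11.3
tcp_pos: [0.5576, -0.1911, 0.0709]
orientation: [0.001, 1.0, 0.027, 0.002]
wrist_force: [-2.8, 2.0, 14.6]
finger_gap: 0.0001
```

send_rows(
  targets=[
    [0,0,0.008,0,255],
    [0,0,0.01,0,255],
    [0,0,0.04,0,255],
    [0,0,0.045,0,255],
    [0,0,0.045,0,255],
    [-0.02,-0.03,0,0,255],
    [-0.02,-0.03,0,0,255],
    [-0.02,-0.03,0,0,255],
    [0,0,0,0,255],
    [0,0,0,0,255],
    [0,0,0,0,255],
  ],
)

```text
clock: 12.4
tcp_pos: [0.4966, -0.2802, 0.2162]
orientation: [-0.0, 1.0, 0.027, -0.0]
wrist_force: [-0.9, 0.5, -0.7]
finger_gap: 0.0001
```

```bash
python3 - <<'E'
from h import *
s=monitor.get_state();print(s['clock'],s['tcp_pos'],s['wrist_force'])
r=save('scene','s2.png');r2=save('wrist','w4.png');t0=np.load('scene0.npz');T=pose(s)@r2['T_tool_cam']
z=r2['z_map'];K=r2['camera_matrix'];v,u=np.mgrid[:384,:512];P=np.stack([(u-K[0,2])/K[0,0]*z,(v-K[1,2])/K[1,1]*z,z,np.ones_like(z)],-1)@T.T
for n,c,q in [('reset',(.548,-.265),.008),('start',(.557,-.19),.006),('stop',(.567,-.114),.005)]:
    m=np.hypot(P[...,0]-c[0],P[...,1]-c[1])<q;print(n,m.sum(),np.median(P[m][:,2]) if m.any() else None)
for n in ['switch_box','bobbin','tape_roll','glue_jar','dust_brush','sanding_block','stop_head_top','reset_key_top','start_button_top']:
    print(n,[(np.round(d['xyz'],3).tolist(),round(d['conf'],2)) for d in eyes.tip_of(n,'scene')])
E
```

```text
12.4 [ 0.49660274 -0.28023608  0.21621491] [-0.89504913  0.53190932 -0.69270439]
reset 1632 0.29143134342317417
start 194 0.07768481261696009
stop 0 None
switch_box [([0.556, 0.194, 0.001], 0.92), ([0.374, 0.061, 0.004], 0.89), ([0.678, 0.34, -0.001], 0.74), ([0.402, 0.3, -0.002], 0.56)]
bobbin [([0.477, -0.131, 0.002], 0.68), ([0.559, 0.114, -0.004], 0.43)]
tape_roll [([0.544, 0.278, 0.001], 0.44)]
glue_jar [([0.645, -0.237, -0.0], 0.45)]
dust_brush [([0.588, -0.001, 0.003], 0.83)]
sanding_block [([0.478, -0.13, 0.002], 0.47), ([0.576, -0.512, 0.002], 0.39)]
stop_head_top [([0.478, -0.131, 0.002], 0.69), ([0.568, -0.116, 0.093], 0.67)]
reset_key_top [([0.547, -0.266, 0.076], 0.66), ([0.555, 0.198, 0.001], 0.36)]
start_button_top [([0.557, -0.191, 0.063], 0.55), ([0.556, -0.187, 0.075], 0.35)]
```

View pics/s2.png

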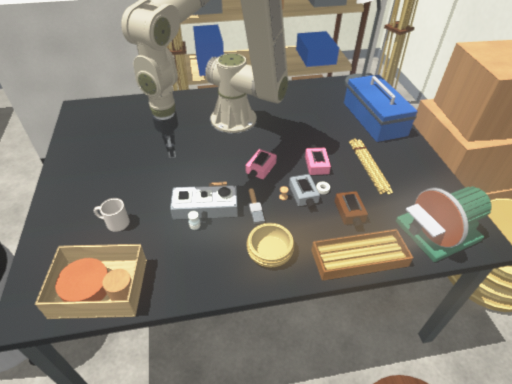

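The scene shows everything where it was: panel (205,202), grey box (304,190), bobbin (284,193), jar (194,220). The gripper hangs free at (170,145). I'm handing in.

```bash
python3 -c "
from h import *
print(ticket.hand_in())"
```

```text
the job is handed in; nothing more can be done
None
```

The sander start-up is done in the required order and handed in, with the arm clear and touching nothing. The clock read 12.4 s at the last check, against the 48 s limit.

1. **Reset key:** pressed with the shut fingertips to its stop (z = 0.071 m, 12 N), held about 0.3 s and let up. It was not touched again.
2. **Rocker:** the raised end of the grey switch box's rocker was pushed down to its stop (11.6 N). Depth afterwards showed the pad end at 54–55 mm and the gland end at 64–65 mm, so it is fully over to on.
3. **Start button:** pressed to its stop (z = 0.071 m, about 14 N), held and let up. Depth afterwards put its top at 77.7 mm, so it is released.

**Last checks:** the networks put the reset key at 76 mm and the stop head at 93 mm, both released. They placed the switch box, bobbin, tape roll, jar, brush and sanding block within a few mm of where they started. I checked the basket, mug and strips only by eye in the final picture.

**Checks that failed or disagreed:**
- The wrist depth reading of the reset key was blocked by the gripper, and the stop was out of its view, so both rest on the network alone.
- The networks gave a few wrong extra hits, such as a "bobbin" and a "stop head" at the sanding block, and a start button at 63 mm. I discounted these against the picture and the depth.
- The box outline fit after the rocker push also took in the bobbin, so I did not use it. The box position comes from the network and the picture.

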